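# Offer the washing ball on its drip dish to the washer

## Robot

A 7-joint arm with a two-finger parallel gripper is mounted at the origin on the work surface. World frame = base frame: x ahead of the robot, y to its left, z up, the work surface at z = 0. Lengths are in mm, angles in rad, forces in N, time in s.
With the tool pointing down it reaches from about 400 to 875 mm from the base axis. Payload 4.4 kg.
Tool frame: the origin (TCP) lies at the very end of the fingers, on their centre line; the grasp point (between the pads) lies 19 mm behind it; z points along the fingers, y is the line along which they close (so a half turn about z gives the same grasp; the last joint's range is limited). The gripper opens to 85 mm and grips with 20 to 120 N. Pads are 22 mm wide; open, the fingers measure 114 mm over their backs; the gripper's body (76 mm by 85 mm) begins 54 mm behind the grasp point. The pads swing forward as they close: fully open they stand 13 mm farther back than shut.
Start: joints at [1.272, 0.628, 0.038, 1.517, -0.027, 0.996, -0.02], TCP at [149.984, -632.473, 231.313] pointing down, gripper open.
Joint ranges: [-3.06, 3.06], [-0.37, 2.12], [-1.25, 1.32], [0.18, 2.47], [-1.1, 4.24], [0.23, 1.98], [-2.94, 2.94]. Speed limits (rad/s): [2.57, 2.57, 3.14, 3.14, 3.14, 3.14, 3.14].

## Interface

Orientations are given as [roll, pitch, yaw] about the fixed x, y, z axes, in that order (R = Rz(yaw) Ry(pitch) Rx(roll)).
In Python, from cell import monitor, viewer, workorder gives the robot as it stands.
- The arm moves only by the tool arm_command, never from a script. Its argument "series" is one flat list of numbers, 5 for each row, row after row: the opening in per cent of the stroke, from 0 (shut) to 100 (fully open), then the shift along the tool's x, y, z in cm, then the turn about the tool's z in degrees. In form: [claw, x, y, z, roll, claw, x, y, z, roll, ...]. A call has exactly 5 rows; each row is the pose to reach, as a shift and turn from the pose commanded when the call began, along the tool's axes at that moment; what a row does not reach only later rows make up. A row lasts 1/12 s, in which the tool goes at most 41.7 mm and 7.16 degrees, less where a joint would pass 70% of its speed; a pose out of reach is approached as far as the arm can. A call with a gripper value outside its range is refused whole. The fingers move at their own pace and stop on an object; the grip force is fixed at half the most. Time passes only in rows, so rows that repeat a pose let the fingers close, or fill a call up. It gives the time, the measured TCP pose, the force, the opening and the grip force at its end, in the units of the state.
- monitor.read_state(): the state, without advancing time (a new reading comes with each control period).
- viewer.get_image(name): name is "scene" or "side" or "wrist"; returns (picture, depth): 384x512x3 uint8, red, green, blue; 384x512 float32, mm along the optical axis (not along the pixel's ray), 0 where there is no reading.
- viewer.camera_model(name): a dict with "mtx" (3x3 intrinsics, pixels), "R" (3x3) and "t" (3): a world point X has camera coordinates R X + t. Camera axes: x right, y down, z forward; pixel columns grow to the right and rows downward; lengths in mm; the calibration is good to about 2 mm. A picture is of the moment at which its call begins: read the wrist's pose just before it. camera_model takes no time and is no camera call; for the wrist camera it gives the pose at the moment of the call.
- workorder.finish_job(): hands the job in; it is judged then, once.
The state is a dict: "clock": time; "qpos": joint angles; "qd": joint speeds; "tau": joint torques, N m; "eef_pos": TCP position; "tool_rot": TCP orientation; "force": force on the tool from outside, world axes, zero at the start; "torque": the same for the moment, N m; "width": finger opening in mm; "gripper_force": force on a finger pad.
Only numpy, scipy, OpenCV 4.12 (cv2) and the standard library are available. Lean on these libraries where they do the work, as an engineer would, in place of code of your own. Each camera call takes 0.05 s, during which the arm holds its last target. There are 200 camera calls.

## Task

Lift the white drip dish by its stick handle with the washing ball lying loose in it, give it a quarter turn so that its pouring lip points squarely at the washer, and bring it to the middle of the washer's front edge, the lip reaching just over the edge (well short of the lid) and the dish a few centimetres above the washer's top. Keep the dish level and the ball in the middle of it all the way, do not touch the ball, and leave everything else where it is. Finish holding the dish there by its handle, still and level, so that I can open the lid and have the ball tipped in.

Things in the scene. Friction and masses are not known exactly. Their poses are not given: they have to be found in the camera images.
- dish: Round white plastic drip dish, 140 mm across, 20 mm high, about 110 g, loose on the cart top. Origin: centre of its underside; x points to its pouring lip, -x along its handle, z up. At the start the lip points to the robot's left, within 25 deg. Inside, the floor rises from the middle at 6 deg, beyond 45 mm at 22 deg: the ball rolls off the middle if tilted or jerked (above 1 m/s2).
- dish_middle (a point): Middle of the dish's inner floor, 4.5 mm above its underside.
- dish_lip (a point): Tip of the pouring lip, 80 mm from the dish's middle along the dish's +x, 18 mm above its underside.
- dish_grip (a point): Place to grip the stick handle: on its axis, 105 mm from the dish's middle along -x, 27 mm above the underside. The handle is a straight bar 18 mm wide and 18 mm high (18 mm clear of the cart top) and ends 156 mm from the middle. A grip of about 40 N across its width carries the dish without sagging.
- ball: Washing ball: smooth hollow grey plastic sphere 60 mm in diameter with a seam, about 60 g, lying loose in the middle of the dish. Origin: its centre, 34.7 mm above the dish's underside when it lies in the middle.
- washer: White top-loading washer, 540 mm wide, fixed, just beyond the cart's far edge, front towards the robot, askew by up to 9 deg. Origin: middle of the front edge of its flat top (100 mm above the cart top); x points to its back, y along the front edge to the robot's left, z up. The closed lid, about 15 mm high, begins 94 mm behind the edge; a console stands along the back.
- bucket: Closed white detergent bucket with a grey hinged lid, 214 mm across, 202 mm high, 2.2 kg, loose. Origin: centre of its underside. Leave alone.
- clip: Chrome spring clip, 62 by 50 by 18 mm, loose beside the dish. Origin: under its middle. Leave alone.
- peg_a: Clothespeg, 74 by 12 by 10 mm, lying loose beside the dish. Origin: under its middle. Leave alone.
- peg_b: Clothespeg, 74 by 12 by 10 mm, near the cart's far edge, to the left. Origin: under its middle. Leave alone.
- peg_c: Clothespeg, 74 by 12 by 10 mm, near the cart's far edge, to the right. Origin: under its middle. Leave alone.
- brush: Black stain brush lying bristles down, 170 by 42 by 40 mm. Origin: under its middle. Leave alone.
- cup: Clear plastic measuring cup, 72 mm across, 75 mm high, loose. Origin: centre of its underside. Leave alone.
There are look-alikes about, which are no part of the job. What is shaped like the ball but red or turquoise is not meant. Several things have the shape of the dish; the one meant has the colours described above.

How it is judged (in metres and radians):
On the way:
1. the dish is lifted clear of the cart by its handle, level, with the ball in it (z of dish in the frame of washer above -0.07 m and contact force between the fingers and dish above 1 N and angle between dish's own z axis and vertical below 0.14 rad and horizontal distance between ball and dish_middle below 0.025 m and distance between the grasp point and dish_grip below 0.055 m), for 0.2 s.
At the end, for the whole second after the job is handed in: Gripped by the handle, touching no washer, still and level within 5 deg; lip square to the washer's front edge within 10 deg, its tip 0 to 75 mm past the edge and within 40 mm of its middle; underside 15 to 130 mm above the washer's top; ball still, within 12 mm of the dish's middle (angle between the x axis of dish and the x axis of washer, either way round below 0.17 rad and x of dish_lip in the frame of washer between 0 and 0.075 m and y of dish_lip in the frame of washer between -0.04 and 0.04 m and x of dish_grip in the frame of washer below -0.08 m and z of dish in the frame of washer between 0.015 and 0.13 m and angle between dish's own z axis and vertical below 0.09 rad and horizontal distance between ball and dish_middle below 0.012 m and contact force between ball and dish above 0.1 N and linear speed of dish below 0.02 m/s and linear speed of ball below 0.04 m/s and contact force between the fingers and dish above 1 N and contact force between dish and washer below 0.1 N and distance between the grasp point and dish_grip below 0.055 m); the arm keeps its last pose, push and grip.
It fails at once if the ball rolls more than 25 mm from the middle of the dish (horizontal distance between ball and dish_middle above 0.025 m).
It fails at once if the dish is tipped by more than 9 degrees (angle between dish's own z axis and vertical above 0.16 rad).
It fails at once if the robot touches the ball (contact force between any of the fingers, the arm and ball above 0.3 N).
It fails at once if the washer is knocked (over 5 N) (contact force between any of dish, the fingers, the arm and washer above 5 N).
It fails at once if another thing is shifted by more than 20 mm (distance of any of bucket, clip, peg_a, peg_b, peg_c, brush, cup from where it was at the start of the episode above 0.02 m).
It also fails if it takes over 51 s, if anything falls off the work surface, if the arm or the gripper's body presses on something with over 40 N, if the wrist force passes 120 N, or if a joint passes its speed limit or range.

## Working session

There is one attempt and no reset: what is moved stays moved. The work goes in short steps, Python scripts to look and compute and a tool call to move; the robot and the scene stay as the last step left them, time stands still between calls to the robot, and variables do not carry over. Pictures are saved under pics/ and viewed, at most 10 in all, crops included, and the job is handed in when it is done.

Besides the shell and the picture viewer there is one more tool, called as a command line: name --argument value ..., lists and objects as JSON in quotes. arm_command: Moves the arm, as the interface text tells. Its arguments: {"type":"object","properties":{"series":{"type":"array","items":{"type":"number"}}},"required":["series"]}

```bash
ls; mkdir -p pics
python3 - <<'E'
from cell import monitor, viewer
import cv2,numpy as np
s=monitor.read_state();print({k:np.round(v,3).tolist() for k,v in s.items()})
ims=[]
for n in ["scene","side"]:
    p,d=viewer.get_image(n);m=viewer.camera_model(n)
    np.savez(f"pics/{n}.npz",p=p,d=d,**m)
    cv2.imwrite(f"pics/{n}.png",p[...,::-1]);print(n,np.round(m["mtx"],1).tolist(),np.round(m["R"],3).tolist(),np.round(m["t"]).tolist())
E
```

```text
pics
{'clock': 0.0, 'qpos': [1.272, 0.629, 0.038, 1.518, -0.027, 0.996, -0.02], 'qd': [0.0, -0.0, -0.0, -0.001, 0.001, -0.001, -0.003], 'tau': [0.001, -56.342, 1.226, -19.345, 0.011, 0.01, 0.0], 'eef_pos': [149.844, -631.855, 230.397], 'tool_rot': [-3.14, 0.0, 0.233], 'force': [0.1, 0.372, 0.558], 'torque': [0.045, -0.048, 0.016], 'gripper_force': 0.0, 'width': 85.481}
scene [[413.3, 0.0, 249.1], [0.0, 413.3, 189.7], [0.0, 0.0, 1.0]] [[0.79, 0.613, -0.023], [0.349, -0.481, -0.804], [-0.505, 0.627, -0.594]] [-443.0, -151.0, 1427.0]
side [[358.6, 0.0, 258.6], [0.0, 358.6, 194.1], [0.0, 0.0, 1.0]] [[-0.995, -0.103, 0.001], [-0.078, 0.744, -0.664], [0.068, -0.66, -0.748]] [541.0, 111.0, 986.0]
```

View pics/scene.png

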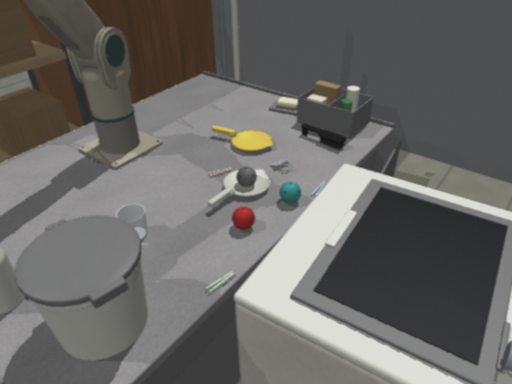

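View pics/side.png

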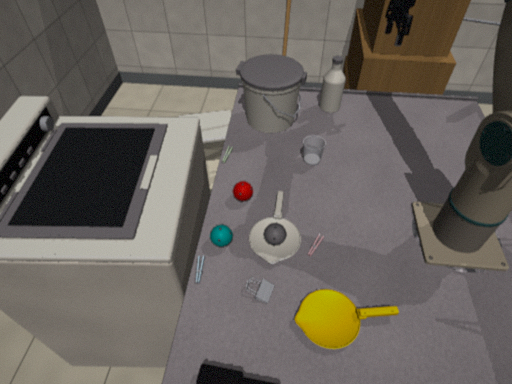

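The scene view shows the white dish with the grey ball at about (247,180), its handle ending at (212,203), and the washer at lower right. In the side view the dish is at (275,238) and the handle tip at (280,193). The washer's front edge runs from about (200,118) to (185,245).

```bash
cat > h.py <<'E'
import numpy as np,cv2
def pts(p,d,m):
    K,R,t=m["mtx"],m["R"],m["t"]
    v,u=np.mgrid[:384,:512]
    c=np.stack([(u-K[0,2])/K[0,0]*d,(v-K[1,2])/K[1,1]*d,d],-1)
    return (c-t)@R   # R^T (c-t)
E
python3 - <<'E'
from h import *
for n,(u,v),(bu,bv),ht in [("scene",(247,182),(246,174),(212,203)),("side",(275,238),(275,233),(280,193))]:
    z=np.load(f"pics/{n}.npz");p,d=z["p"],z["d"];X=pts(p,d,z)
    ok=d>0
    uu=np.mgrid[:384,:512]
    near=ok&(np.hypot(uu[1]-u,uu[0]-v)<60)
    hsv=cv2.cvtColor(p,cv2.COLOR_RGB2HSV)
    print(n,"dish px",p[v+8,u-15],"table",p[v+40,u],"tz",X[v+40,u])
    up=near&(X[...,2]>8)&(X[...,2]<45)&(hsv[...,1]<60)&(hsv[...,2]>140)
    _,L=cv2.connectedComponents(up.astype(np.uint8)); l=L[v+8,u-15] or L[v+8,u+12]
    m=L==l; Q=X[m]; print("dish n",m.sum())
    # principal direction of handle: points far from ball
    b=near&(np.hypot(uu[1]-bu,uu[0]-bv)<14)&(X[...,2]>40)
    B=X[b]; A=np.c_[2*B,np.ones(len(B))]; s=np.linalg.lstsq(A,(B**2).sum(1),rcond=None)[0]
    print("ball",s[:3].round(1),"r",np.sqrt(s[3]+s[:3]@s[:3]).round(1),"n",len(B))
    r=np.hypot(*(Q[:,:2]-s[:2]).T); H=Q[(r>88)&(r<170)]
    far=H[:,:2]-s[:2]; 
    print("handle n",len(H),"mean",H.mean(0).round(1),"zmax",np.percentile(H[:,2],[50,95]).round(1),"yaw of handle from ball",np.degrees(np.arctan2(far[:,1].mean(),far[:,0].mean())).round(1),"rmax",r.max().round(1))
    E=Q[(r<88)]; print("dish rim pts circle via minEnclosing",[np.round(a,1) for a in cv2.minEnclosingCircle(E[E[:,2]>14][:,:2].astype(np.float32))])
    # washer top
    w=ok&(abs(X[...,2]-100)<8)&(X[...,0]>500)&(hsv[...,1]<60)&(hsv[...,2]>120)
    _,L,st,_=cv2.connectedComponentsWithStats(w.astype(np.uint8)); l=1+st[1:,4].argmax(); W=X[L==l]
    print("washer",st[l],W.min(0).round(),W.max(0).round(), "z",np.median(W[:,2]).round(1))
    rc=cv2.minAreaRect(W[:,:2].astype(np.float32)); print(cv2.boxPoints(rc).round().tolist())
    # front edge: min x per y bin
    e=[]
    for y in range(-400,400,20):
        k=W[abs(W[:,1]-y)<10]
        if len(k)>5: e.append((y,k[:,0].min()))
    e=np.array(e); print(e.round().astype(int).tolist())
E
```

```text
scene dish px [150 151 143] table [104  33  32] tz [624.07076736 -88.05574716  34.9200891 ]
dish n 558
ball [496.7  72.   35.7] r 27.3 n 214
handle n 102 mean [493.4 -51.   33.6] zmax [33.7 35.7] yaw of handle from ball -91.5 rmax 154.9
dish rim pts circle via minEnclosing [array([495.4,  67.9]), np.float64(81.9)]
washer [  234   163   278   221 13062] [ 731. -323.   92.] [1171.  246.  108.] z 98.6
[[730.0, 217.0], [776.0, -326.0], [1185.0, -291.0], [1138.0, 252.0]]
[[-320, 776], [-300, 775], [-280, 773], [-260, 771], [-240, 770], [-220, 768], [-200, 766], [-180, 765], [-160, 763], [-140, 762], [-120, 760], [-100, 757], [-80, 755], [-60, 754], [-40, 752], [-20, 751], [0, 748], [20, 747], [40, 744], [60, 744], [80, 743], [100, 740], [120, 738], [140, 737], [160, 734], [180, 733], [200, 731], [220, 733], [240, 969]]
side dish px [158 152 145] table [116 110 110] tz [483.17575898 182.84280994  -0.62982388]
dish n 973
ball [493.6  74.1  35.3] r 28.9 n 334<stdin>:18: RuntimeWarning: Mean of empty slice.
  ret = um.true_divide(
Traceback (most recent call last):
IndexError: index -1 is out of bounds for axis 0 with size 0
```

Run:
```python
from h import *
for n,(u,v) in [("scene",(247,182)),("side",(275,238))]:
    z=np.load(f"pics/{n}.npz");p,d=z["p"],z["d"];X=pts(p,d,z)
    hsv=cv2.cvtColor(p,cv2.COLOR_RGB2HSV)
    m=((d>0)&(X[...,2]>6)&(X[...,2]<260)&(X[...,0]>150)&(X[...,0]<720)&(abs(X[...,1])<600)).astype(np.uint8)
    k,L,st,c=cv2.connectedComponentsWithStats(m)
    for i in range(1,k):
        if st[i,4]>25:
            Q=X[L==i]; print(n,c[i].round(),st[i,4],np.percentile(Q,2,0).round(),np.percentile(Q,98,0).round(),p[L==i].mean(0).round())
    # dish
    r=np.hypot(X[...,0]-495,X[...,1]-73); D=X[(m>0)&(hsv[...,1]<60)&(X[...,2]>22)&(X[...,2]<42)&(r>85)&(r<160)&(X[...,1]<0)]
    D=D[abs(D[:,0]-495)<60]
    vx,vy,x0,y0=cv2.fitLine(D[:,:2].astype(np.float32),cv2.DIST_HUBER,0,.01,.01).ravel(); print("handle line",n,len(D),np.degrees(np.arctan2(vy,vx)),x0,y0,"x at y=-32",x0+(-32-y0)*vx/vy,D[:,1].min())
```

```text
scene [325. 114.] 3023 [279. 414.   8.] [614. 599. 120.] [79. 79. 75.]
scene [246. 137.] 648 [213. 215.   6.] [425. 342.  35.] [196. 176.  86.]
scene [282. 163.] 77 [502. 196.   7.] [551. 244.  24.] [125. 128. 130.]
scene [224. 169.] 33 [380.  71.   6.] [405. 108.  11.] [157. 143. 144.]
scene [242. 184.] 1150 [433. -79.   6.] [558. 140.  61.] [145. 146. 140.]
scene [290. 192.] 369 [617.  60.  12.] [666. 103.  57.] [ 55. 111. 108.]
scene [320. 187.] 33 [675. 145.   6.] [689. 212.  10.] [153. 169. 173.]
scene [ 84. 281.] 15847 [ 365. -575.   14.] [ 664. -255.  202.] [114. 114. 112.]
scene [244. 217.] 434 [ 582. -103.   13.] [630. -57.  59.] [128.  48.  47.]
scene [220. 281.] 130 [ 667. -290.    6.] [ 689. -221.   11.] [162. 175. 157.]
handle line scene 168 86.58475 497.34634 -48.65474 x at y=-32 498.34027 -84.58060458800482
side [271.  91.] 4063 [ 449. -544.   15.] [ 647. -368.  203.] [97. 93. 91.]
side [332.  87.] 989 [ 295. -573.   10.] [ 368. -527.  199.] [119. 115. 109.]
side [313. 149.] 541 [ 364. -295.    9.] [ 427. -227.   75.] [118. 116. 119.]
side [227. 154.] 50 [ 665. -288.    6.] [ 686. -217.   13.] [125. 134. 118.]
side [242. 191.] 324 [572. -88.  18.] [624. -43.  59.] [130.  15.  14.]
side [275. 236.] 1925 [431. -56.   7.] [555. 141.  62.] [140. 136. 129.]
side [221. 235.] 410 [606.  73.  22.] [660. 120.  60.] [ 10. 103. 101.]
side [315. 245.] 82 [365.  47.   6.] [401. 109.  12.] [144. 119. 122.]
side [199. 269.] 100 [669. 146.   6.] [685. 215.  12.] [129. 142. 150.]
side [261. 289.] 273 [494. 201.   6.] [551. 247.  26.] [131. 131. 134.]
side [335. 318.] 2991 [217. 216.   6.] [421. 341.  36.] [172. 149.   3.]
side [223. 376.] 856 [488. 413.  34.] [620. 445.  41.] [17. 16. 18.]
handle line side 117 89.20805 489.0121 -45.21036 x at y=-32 489.1947 -81.71987605955528
```

arm_command --series '[100,2.36,-2.52,0,0,100,4.72,-5.05,0,0,100,7.08,-7.57,0,0,100,9.45,-10.1,0,0,100,11.81,-12.62,0,0]'

```text
clock: 0.52
eef_pos: [236.2, -480.6, 230.9]
tool_rot: [-3.141, 0.0, 0.233]
force: [0.8, -0.2, -0.3]
width: 85.2
gripper_force: 0.0
```

arm_command --series '[100,2.36,-2.52,0,0,100,4.72,-5.05,0,0,100,7.08,-7.57,0,0,100,9.45,-10.1,0,0,100,11.81,-12.62,0,0]'

```text
clock: 0.93
eef_pos: [321.9, -330.7, 231.2]
tool_rot: [-3.141, 0.0, 0.233]
force: [1.0, -0.9, 0.4]
width: 85.6
gripper_force: 0.0
```

arm_command --series '[70,2.36,-2.52,0,0,70,4.72,-5.05,0,0,70,7.08,-7.57,0,0,70,9.45,-10.1,0,0,70,11.81,-12.62,0,0]'

```text
clock: 1.35
eef_pos: [407.7, -180.7, 231.2]
tool_rot: [-3.141, 0.0, 0.233]
force: [0.7, -0.8, 0.7]
width: 60.2
gripper_force: 0.0
```

arm_command --series '[55,2.36,-2.52,0,0,55,4.72,-5.05,0,0,55,7.08,-7.57,0,0,55,9.45,-10.1,0,0,55,11.81,-12.62,0,0]'

```text
clock: 1.77
eef_pos: [493.5, -30.7, 231.2]
tool_rot: [-3.142, 0.0, 0.233]
force: [0.3, -0.4, -0.6]
width: 47.1
gripper_force: 0.0
```

arm_command --series '[55,0,0,0,-7,55,0,0,0,-14,55,0,0,0,-21,55,0,0,0,-28,55,0,0,0,-35]'

```text
clock: 2.18
eef_pos: [492.9, -32.2, 231.0]
tool_rot: [-3.141, 0.001, 0.85]
force: [-0.3, -0.1, -0.1]
width: 47.1
gripper_force: 0.0
```

arm_command --series '[55,0,0,1,-7,55,0,0,2,-14,55,0,0,3,-21,55,0,0,4,-28,55,0,0,5,-35]'

```text
clock: 2.6
eef_pos: [493.0, -32.4, 180.7]
tool_rot: [-3.141, -0.0, 1.46]
force: [0.7, -1.0, 0.7]
width: 46.8
gripper_force: 0.0
```

arm_command --series '[55,0,0,0,-5,55,0,0,0,-5,55,0,0,0,-5,55,0,0,0,-5,55,0,0,0,-5]'

```text
clock: 3.02
eef_pos: [493.4, -32.3, 181.6]
tool_rot: [3.141, 0.0, 1.54]
force: [-0.1, -0.8, -0.2]
width: 47.4
gripper_force: 0.0
```

```bash
cat > w.py <<'E'
from h import *
from cell import viewer,monitor
s=monitor.read_state();m=viewer.camera_model("wrist");p,d=viewer.get_image("wrist")
np.savez("pics/wrist.npz",p=p,d=d,**m);cv2.imwrite("pics/wrist.png",p[...,::-1])
X=pts(p,d,m);hsv=cv2.cvtColor(p,cv2.COLOR_RGB2HSV)
print(s["eef_pos"],s["tool_rot"])
M=(d>0)&(X[...,2]>25)&(X[...,2]<45)&(hsv[...,1]<60)&(abs(X[...,0]-493)<40)&(X[...,1]<-15)&(X[...,1]>-85)
D=X[M];print("n",len(D))
vx,vy,x0,y0=cv2.fitLine(D[:,:2].astype(np.float32),cv2.DIST_HUBER,0,.01,.01).ravel()
print("handle yaw",np.degrees(np.arctan2(vy,vx))%180,"x at -32",x0+(-32-y0)*vx/vy,"y min",np.percentile(D[:,1],1),"z",np.median(D[:,2]))
B=X[(d>0)&(X[...,2]>45)&(np.hypot(X[...,0]-495,X[...,1]-73)<35)]
if len(B)>50:
    a=np.linalg.lstsq(np.c_[2*B,np.ones(len(B))],(B**2).sum(1),rcond=None)[0];print("ball",a[:3],len(B))
E
python3 w.py
```

```text
[493.39796047 -32.3292465  181.60603151] [3.14095083e+00 2.01486795e-04 1.54018013e+00]
n 932
handle yaw 87.53106 x at -32 491.55267 y min -81.22792623835647 z 34.8332119288346
ball [494.52340827  72.52389752  34.14195344] 2977
```

View pics/wrist.png

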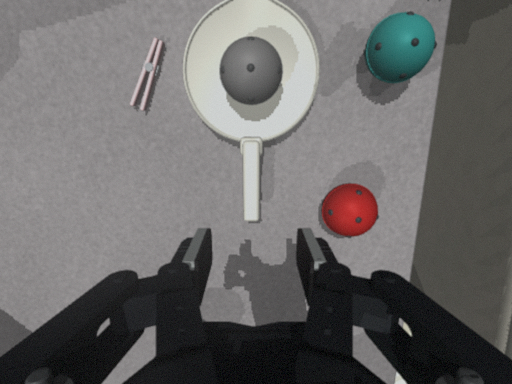

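The wrist view shows the handle at col 251, rows 140–220. It is nearly in line with the gripper, 2 mm to the left.

arm_command --series '[55,0,-0.15,2,0,55,0,-0.15,4.5,0,55,0,-0.15,7,0,55,0,-0.15,9,0,55,0,-0.15,11,0]'

```text
clock: 3.48
eef_pos: [491.8, -32.3, 70.5]
tool_rot: [3.141, 0.0, 1.541]
force: [0.3, -0.5, -0.2]
width: 46.7
gripper_force: 0.0
```

arm_command --series '[55,0,0,1.5,0,55,0,0,3,0,55,0,0,4.5,0,55,0,0,5.5,0,55,0,0,6,0]'

```text
clock: 3.9
eef_pos: [491.4, -32.2, 10.3]
tool_rot: [-3.14, 0.0, 1.542]
force: [-0.1, -0.2, 0.2]
width: 46.8
gripper_force: 0.0
```

arm_command --series '[45,0,0,0,0,38,0,0,0,0,34,0,0,0,0,31,0,0,0,0,29,0,0,0,0]'

```text
clock: 4.32
eef_pos: [492.2, -32.4, 12.0]
tool_rot: [3.14, -0.0, 1.542]
force: [0.5, 0.6, -0.0]
width: 24.6
gripper_force: 0.0
```

Close gently.

arm_command --series '[27,0,0,0,0,26,0,0,0,0,25,0,0,0,0,24,0,0,0,0,23,0,0,0,0]'

```text
clock: 4.73
eef_pos: [491.6, -32.3, 11.3]
tool_rot: [-3.141, 0.0, 1.542]
force: [-0.4, -0.3, -0.8]
width: 19.6
gripper_force: 0.0
```

arm_command --series '[22,0,0,0,0,21,0,0,0,0,20,0,0,0,0,19,0,0,0,0,18,0,0,0,0]'

```text
clock: 5.15
eef_pos: [491.4, -32.3, 11.3]
tool_rot: [-3.141, 0.0, 1.542]
force: [-1.3, -0.6, 1.0]
width: 17.0
gripper_force: 58.4
```

arm_command --series '[15,0,0,0,0,10,0,0,0,0,5,0,0,0,0,0,0,0,0,0,0,0,0,0,0]'

```text
clock: 5.57
eef_pos: [491.5, -32.3, 11.3]
tool_rot: [-3.141, 0.0, 1.542]
force: [-1.1, -0.7, 1.9]
width: 17.1
gripper_force: 58.6
```

arm_command --series '[0,0,0,0,0,0,0,0,0,0,0,0,0,0,0,0,0,0,0,0,0,0,0,0,0]'

```text
clock: 5.98
eef_pos: [491.5, -32.3, 11.3]
tool_rot: [-3.141, 0.0, 1.542]
force: [-2.5, -1.3, 1.5]
width: 16.9
gripper_force: 58.6
```

Gripped. Slow first lift, then check the tilt and the ball.

arm_command --series '[0,0,0,-0.1,0,0,0,0,-0.3,0,0,0,0,-0.6,0,0,0,0,-0.9,0,0,0,0,-1.2,0]'

```text
clock: 6.4
eef_pos: [492.0, -32.2, 23.7]
tool_rot: [3.141, -0.0, 1.542]
force: [-0.8, -0.0, -1.9]
width: 16.6
gripper_force: 58.5
```

arm_command --series '[0,0,0,-0.4,0,0,0,0,-0.8,0,0,0,0,-1.2,0,0,0,0,-1.5,0,0,0,0,-1.7,0]'

```text
clock: 6.82
eef_pos: [491.9, -32.3, 40.9]
tool_rot: [3.141, -0.0, 1.542]
force: [0.8, -0.4, -1.5]
width: 16.9
gripper_force: 58.5
```

```bash
cat > c.py <<'E'
from h import *
from cell import viewer,monitor
import sys
s=monitor.read_state();m=viewer.camera_model("wrist");p,d=viewer.get_image("wrist")
np.savez("pics/w2.npz",p=p,d=d,**m);cv2.imwrite(f"pics/{sys.argv[1]}.png",p[...,::-1])
X=pts(p,d,m);hsv=cv2.cvtColor(p,cv2.COLOR_RGB2HSV)
y=s["tool_rot"][2]; f=np.array([np.cos(y),np.sin(y)]); T=s["eef_pos"]
P=X-T; a=P[...,:2]@f; b=P[...,:2]@np.array([-f[1],f[0]]); h=P[...,2]
print("tool",T.round(1),np.round(s["tool_rot"],4))
M=(d>0)&(a>15)&(a<200)&(abs(b)<80)&(h>-20)&(h<75)
g=M&(np.hypot(a-105,b)<33)&(h>35)
B=np.c_[a[g],b[g],h[g]];q=np.linalg.lstsq(np.c_[2*B,np.ones(len(B))],(B**2).sum(1),rcond=None)[0]
print("ball in tool (ahead,left,up)",q[:3].round(1),"r",np.sqrt(q[3]+q[:3]@q[:3]).round(1))
# rim by contour of the white top-most ring
rr=np.hypot(a-105,b);k=M&(rr>65)&(rr<72)&(hsv[...,1]<70)&(h>-5)&(h<40)&(a>45)
A=np.c_[a[k],b[k],np.ones(k.sum())];
for _ in range(3):
    c=np.linalg.lstsq(A,h[k],rcond=None)[0]; 
print("rim n",k.sum(),"slopes deg (ahead,left)",np.degrees(np.arctan(c[:2])).round(1),"h at 105",(c[0]*105+c[2]).round(1))
w=M&(hsv[...,1]<70)&(h<30)&(h>-8)&(a>35)
print("rim circle",cv2.minEnclosingCircle(np.c_[a[w&(a<172)],b[w&(a<172)]].astype(np.float32)))
E
python3 c.py c1
```

```text
tool [491.9 -32.3  40.9] [ 3.1409e+00 -1.0000e-04  1.5417e+00]
ball in tool (ahead,left,up) [104.8  -0.6  22.3] r 29.4
rim n 4062 slopes deg (ahead,left) [-0.3  0.2] h at 105 5.7
rim circle ((104.3648910522461, -0.24254968762397766), 70.19438934326172)
```

View pics/c1.png

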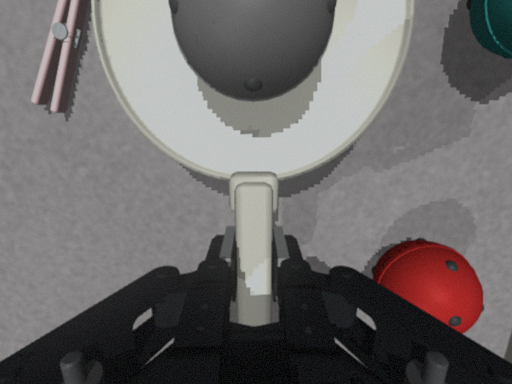

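The dish is held level at (250,0–180) in the picture, with the ball central in it. Lifting on.

arm_command --series '[0,0,0,-0.2,0,0,0,0,-0.6,0,0,0,0,-1.2,0,0,0,0,-1.8,0,0,0,0,-2.4,0]'

```text
clock: 7.28
eef_pos: [491.7, -32.2, 65.0]
tool_rot: [3.141, -0.0, 1.542]
force: [0.3, 0.1, -1.5]
width: 16.8
gripper_force: 58.5
```

arm_command --series '[0,0,0,-0.7,0,0,0,0,-1.4,0,0,0,0,-2.1,0,0,0,0,-2.8,0,0,0,0,-3.5,0]'

```text
clock: 7.7
eef_pos: [491.7, -32.3, 100.1]
tool_rot: [3.141, 0.0, 1.542]
force: [-0.1, 0.5, -2.4]
width: 16.9
gripper_force: 58.5
```

arm_command --series '[0,0,0,-0.7,0,0,0,0,-1.4,0,0,0,0,-2.1,0,0,0,0,-2.8,0,0,0,0,-3.5,0]'

```text
clock: 8.12
eef_pos: [491.6, -32.3, 135.0]
tool_rot: [-3.142, 0.0, 1.542]
force: [-0.3, -0.7, -1.5]
width: 17.3
gripper_force: 58.5
```

arm_command --series '[0,0,0,-0.7,0,0,0,0,-1.4,0,0,0,0,-2,0,0,0,0,-2.4,0,0,0,0,-2.6,0]'

```text
clock: 8.53
eef_pos: [492.0, -32.3, 161.0]
tool_rot: [3.141, 0.0, 1.542]
force: [0.5, 0.9, -2.3]
width: 17.2
gripper_force: 58.5
```

arm_command --series '[0,0,0,0,0.2,0,0,0,0,0.6,0,0,0,0,1.2,0,0,0,0,2,0,0,0,0,3]'

```text
clock: 8.95
eef_pos: [491.5, -32.2, 160.0]
tool_rot: [-3.141, -0.0, 1.488]
force: [0.5, -0.3, -1.1]
width: 16.9
gripper_force: 58.6
```

arm_command --series '[0,0,0,0,1.2,0,0,0,0,2.5,0,0,0,0,3.8,0,0,0,0,5.1,0,0,0,0,6.5]'

```text
clock: 9.37
eef_pos: [491.7, -32.2, 160.3]
tool_rot: [-3.142, 0.0, 1.374]
force: [-0.2, 0.7, -2.2]
width: 17.0
gripper_force: 58.6
```

```bash
python3 c.py c2
```

```text
tool [491.7 -32.2 160.3] [-3.1416  0.      1.3736]
ball in tool (ahead,left,up) [104.9  -0.8  22.3] r 29.3
rim n 3973 slopes deg (ahead,left) [-0.4  0.2] h at 105 5.7
rim circle ((104.01258087158203, -0.7088264226913452), 69.89669036865234)
```

arm_command --series '[0,0,0,0,1.5,0,0,0,0,3,0,0,0,0,4.5,0,0,0,0,6,0,0,0,0,7.5]'

```text
clock: 9.83
eef_pos: [491.7, -32.3, 160.4]
tool_rot: [3.141, -0.0, 1.242]
force: [1.1, 0.5, -2.5]
width: 16.9
gripper_force: 58.6
```

arm_command --series '[0,0,0,0,1.5,0,0,0,0,3,0,0,0,0,4.5,0,0,0,0,6,0,0,0,0,7.5]'

```text
clock: 10.25
eef_pos: [491.7, -32.3, 160.3]
tool_rot: [-3.142, -0.0, 1.112]
force: [-0.5, -0.9, -2.5]
width: 16.6
gripper_force: 58.6
```

arm_command --series '[0,0,0,0,1.5,0,0,0,0,3,0,0,0,0,4.5,0,0,0,0,6,0,0,0,0,7.5]'

```text
clock: 10.67
eef_pos: [491.7, -32.3, 160.3]
tool_rot: [3.142, 0.0, 0.981]
force: [0.1, -0.9, -1.4]
width: 16.8
gripper_force: 58.6
```

arm_command --series '[0,0,0,0,1.5,0,0,0,0,3,0,0,0,0,4.5,0,0,0,0,6,0,0,0,0,7.5]'

```text
clock: 11.08
eef_pos: [491.7, -32.3, 160.3]
tool_rot: [3.142, -0.0, 0.85]
force: [-0.6, -0.1, -2.2]
width: 17.5
gripper_force: 58.5
```

```bash
python3 c.py c3
```

```text
tool [491.7 -32.3 160.3] [ 3.1416 -0.      0.8497]
ball in tool (ahead,left,up) [105.6  -0.7  22.4] r 29.3
rim n 3767 slopes deg (ahead,left) [-0.7  0.1] h at 105 5.7
rim circle ((104.30577087402344, -0.42546534538269043), 69.98283386230469)
```

arm_command --series '[0,0,0,0,1.5,0,0,0,0,3,0,0,0,0,4.5,0,0,0,0,6,0,0,0,0,7.5]'

```text
clock: 11.55
eef_pos: [491.7, -32.2, 160.3]
tool_rot: [-3.142, -0.0, 0.719]
force: [-0.5, 0.2, -3.5]
width: 16.7
gripper_force: 58.5
```

arm_command --series '[0,0,0,0,1.5,0,0,0,0,3,0,0,0,0,4.5,0,0,0,0,6,0,0,0,0,7.5]'

```text
clock: 11.97
eef_pos: [491.7, -32.3, 160.3]
tool_rot: [3.142, -0.0, 0.588]
force: [0.1, 0.8, -2.5]
width: 17.1
gripper_force: 58.5
```

arm_command --series '[0,0,0,0,1.5,0,0,0,0,3,0,0,0,0,4.5,0,0,0,0,6,0,0,0,0,7.5]'

```text
clock: 12.38
eef_pos: [491.7, -32.3, 160.3]
tool_rot: [-3.142, -0.0, 0.457]
force: [-0.1, -0.2, -1.8]
width: 17.0
gripper_force: 58.5
```

arm_command --series '[0,0,0,0,1.5,0,0,0,0,3,0,0,0,0,4.5,0,0,0,0,6,0,0,0,0,7.5]'

```text
clock: 12.8
eef_pos: [491.7, -32.3, 160.3]
tool_rot: [-3.142, -0.0, 0.326]
force: [-0.1, -0.2, -1.2]
width: 16.5
gripper_force: 58.5
```

arm_command --series '[0,0,0,0,1.5,0,0,0,0,3,0,0,0,0,4.5,0,0,0,0,6,0,0,0,0,7.3]'

```text
clock: 13.22
eef_pos: [491.7, -32.2, 160.3]
tool_rot: [-3.142, -0.0, 0.199]
force: [0.2, -0.1, -1.4]
width: 17.1
gripper_force: 58.5
```

arm_command --series '[0,0,0,0,1.3,0,0,0,0,2.4,0,0,0,0,3.4,0,0,0,0,4.2,0,0,0,0,5]'

```text
clock: 13.63
eef_pos: [491.7, -32.3, 160.3]
tool_rot: [-3.142, -0.0, 0.113]
force: [-0.4, 0.4, -1.2]
width: 16.7
gripper_force: 58.5
```

arm_command --series '[0,0,0,0,0.6,0,0,0,0,1,0,0,0,0,1.3,0,0,0,0,1.5,0,0,0,0,1.6]'

```text
clock: 14.05
eef_pos: [491.7, -32.3, 160.3]
tool_rot: [3.142, 0.0, 0.086]
force: [-0.2, 0.2, -1.7]
width: 16.9
gripper_force: 58.5
```

```bash
python3 c.py c4
```

```text
tool [491.7 -32.3 160.3] [3.1416 0.     0.0859]
ball in tool (ahead,left,up) [ 1.065e+02 -1.000e-01  2.230e+01] r 29.4
rim n 3467 slopes deg (ahead,left) [-0.8 -0.1] h at 105 5.7
rim circle ((104.16376495361328, -0.015987694263458252), 70.04380798339844)
```

arm_command --series '[0,0.1,0.04,0,0,0,0.35,0.14,0,0,0,0.75,0.3,0,0,0,1.25,0.51,0,0,0,1.85,0.75,0,0]'

```text
clock: 14.52
eef_pos: [511.4, -38.3, 160.4]
tool_rot: [3.142, -0.0, 0.086]
force: [-0.4, 0.7, -2.1]
width: 16.7
gripper_force: 58.5
```

arm_command --series '[0,0.65,0.26,0,0,0,1.3,0.53,0,0,0,1.95,0.79,0,0,0,2.6,1.05,0,0,0,3.25,1.32,0,0]'

```text
clock: 14.93
eef_pos: [545.0, -48.7, 160.2]
tool_rot: [-3.142, 0.0, 0.086]
force: [1.1, 0.3, -1.4]
width: 16.7
gripper_force: 58.5
```

arm_command --series '[0,0.65,0.26,0,0,0,1.3,0.53,0,0,0,1.95,0.79,0,0,0,2.6,1.05,0,0,0,3.25,1.32,0,0]'

```text
clock: 15.35
eef_pos: [578.4, -59.1, 160.3]
tool_rot: [-3.142, 0.0, 0.086]
force: [0.1, 0.7, -1.8]
width: 17.2
gripper_force: 58.5
```

arm_command --series '[0,0.6,0.24,0,0,0,1.1,0.45,0,0,0,1.5,0.61,0,0,0,1.8,0.73,0,0,0,2.05,0.83,0,0]'

```text
clock: 15.77
eef_pos: [599.2, -65.5, 160.3]
tool_rot: [-3.142, 0.0, 0.086]
force: [-0.4, -0.2, -1.5]
width: 16.8
gripper_force: 58.5
```

arm_command --series '[0,0.2,0.08,0,0,0,0.3,0.12,0,0,0,0.38,0.15,0,0,0,0.42,0.17,0,0,0,0.42,0.17,0,0]'

```text
clock: 16.18
eef_pos: [603.2, -66.7, 160.3]
tool_rot: [-3.142, 0.0, 0.086]
force: [-0.1, -0.6, -1.9]
width: 17.1
gripper_force: 58.5
```

arm_command --series '[0,0,0,0,0,0,0,0,0,0,0,0,0,0,0,0,0,0,0,0,0,0,0,0,0]'

```text
clock: 16.6
eef_pos: [603.3, -66.7, 160.3]
tool_rot: [-3.142, -0.0, 0.086]
force: [0.2, -0.3, -1.7]
width: 16.9
gripper_force: 58.5
```

```bash
python3 c.py c5
python3 - <<'E'
from h import *
from cell import viewer
for n in ["scene","side"]:
    p,d=viewer.get_image(n);m=viewer.camera_model(n);X=pts(p,d,m);hsv=cv2.cvtColor(p,cv2.COLOR_RGB2HSV)
    cv2.imwrite(f"pics/end_{n}.png",p[...,::-1])
    w=(d>0)&(hsv[...,1]<70)&(X[...,2]>150)&(X[...,2]<190)&(X[...,0]>625)&(X[...,0]<820)&(abs(X[...,1]+60)<90)
    Q=X[w];i=Q[:,0].argmax();print(n,len(Q),"lip tip",Q[i].round(),"z pct",np.percentile(Q[:,2],[2,50,98]).round())
    e=[(y,X[(d>0)&(abs(X[...,2]-99)<7)&(abs(X[...,1]-y)<8)&(X[...,0]>650)][:,0].min().round()) for y in (-300,-250,-200,80,120,160,200)];print(e)
E
```

```text
tool [603.3 -66.7 160.3] [-3.1416 -0.      0.0862]
ball in tool (ahead,left,up) [ 1.064e+02 -1.000e-01  2.220e+01] r 29.3
rim n 3483 slopes deg (ahead,left) [-0.8 -0.1] h at 105 5.7
rim circle ((104.1651611328125, -0.08603467792272568), 70.20008087158203)
scene 1591 lip tip [789. -49. 164.] z pct [153. 161. 187.]
[(-300, np.float64(775.0)), (-250, np.float64(770.0)), (-200, np.float64(766.0)), (80, np.float64(743.0)), (120, np.float64(740.0)), (160, np.float64(735.0)), (200, np.float64(730.0))]
side 1264 lip tip [787. -48. 165.] z pct [154. 162. 187.]
[(-300, np.float64(771.0)), (-250, np.float64(767.0)), (-200, np.float64(764.0)), (80, np.float64(737.0)), (120, np.float64(734.0)), (160, np.float64(730.0)), (200, np.float64(726.0))]
```

View pics/end_side.png

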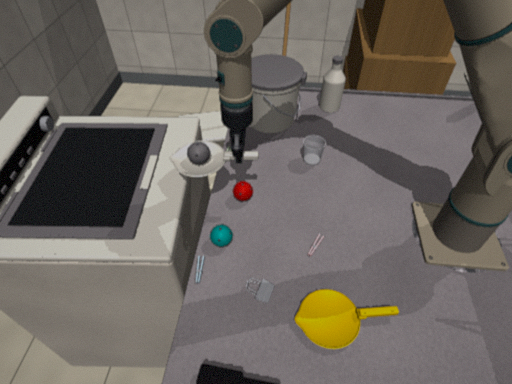

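The side view shows the dish at (200,157), its lip at about (172,157) just over the washer's front edge. The ball is central and everything else is where it was. Handing in.

```bash
python3 -c "
from cell import workorder
print(workorder.finish_job())"
```

```text
the job is handed in; nothing more can be done
None
```

I handed the job in at about 17 s, with the dish held still and level (within 1°) by its handle. By the camera images, the lip is about 36 mm past the middle of the washer's front edge, the underside is about 50 mm above its top, and the ball is about 2 mm from the dish's middle; the judge returned no verdict.

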